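Tighten the cartridge nut of a basin mixer, by hand and then with the spanner

ROBOT

A 7-joint arm with a two-finger parallel gripper is mounted at the origin on the work surface. World frame = base frame: x ahead of the robot, y to its left, z up, the work surface at z = 0. Lengths are in mm, angles in rad, forces in N, time in s.
With the tool pointing down it reaches from about 425 to 925 mm from the base axis. Payload 6.8 kg.
Tool frame: the origin (TCP) lies midway between the tips of the shut fingers; the grasp point (between the pads) lies 19 mm behind it (env.grip_point_offset is the distance from the TCP to the grasp point, in mm); z points along the fingers, y is the line along which they close (so a half turn about z gives the same grasp; the last joint's range is limited). The gripper opens to 88 mm and grips with 3 to 60 N. Pads are 20 mm wide; open, the fingers measure 115 mm over their backs; the gripper's body (75 mm by 178 mm) begins 61 mm behind the grasp point.
Start: joints at [-1.385, 0.477, 0.022, 1.555, -0.011, 1.109, -0.083], TCP at [195.47, 646.096, 200.464] pointing down, gripper open.
Joint ranges: [-2.96, 2.96], [-0.34, 2.1], [-1.41, 1.46], [0.24, 2.44], [-1.37, 4.51], [0.17, 1.92], [-2.96, 2.96]. Speed limits (rad/s): [2.39, 2.39, 3.14, 3.14, 3.14, 3.14, 3.14].

INTERFACE

Orientations are given as a unit quaternion [x, y, z, w].
In Python, from plant import env gives the robot as it stands. Calls block until the motion is done:
- env.movep(position, orientation): joint-space move of the TCP to a pose.
- env.move_linear(position, feed=150, rotation=None, until_force=None): straight line of the TCP; rotation=None keeps the orientation; feed is the mean speed in mm/s. With until_force (N) it stops when the force on the tool has changed by that much, and returns True; else False.
- env.goto_joints(angles): joint-space move.
- env.command_gripper(opening, newtons=None): finger opening in mm; newtons is the grip in N (None keeps the last); returns when the fingers have stopped.
- env.sleep(seconds).
- env.solve_ik(position, orientation): joint angles nearest the present ones, or None.
- env.state(): the state.
- env.read_camera(name): name is "side" or "top" or "wrist"; returns a dict with "img" (400x640x3 uint8, blue, green, red), "intrinsics" (3x3 intrinsics, pixels), "rvec" (rotation vector, rad) and "tvec" (3), from world to camera coordinates, as OpenCV has them. Camera axes: x right, y down, z forward; pixel columns grow to the right and rows downward; lengths in mm; the calibration is good to about 2 mm. The wrist camera is an equidistant fisheye: a pixel r from the principal point sees the ray r / f radians off the axis. A picture is of the moment at which its call begins. There is no depth.
A pose or a line that the arm cannot do raises env.Unreachable and nothing moves.
- env.close_job(): hands the job in; it is judged then, once.
The state is a dict: "time_s": time; "joints": joint angles; "joint_vel": joint speeds; "joint_efforts": joint torques, N m; "tool_pos": TCP position; "tcp_rot": TCP orientation; "contact_force": force on the tool from outside, world axes, zero at the start; "torque": the same for the moment, N m; "width": finger opening in mm; "grasp_force": force on a finger pad.
Only numpy, scipy, OpenCV 4.12 (cv2) and the standard library are available. Lean on these libraries where they do the work, as an engineer would, in place of code of your own. Each camera call takes 0.05 s, during which the arm holds its last target. There are 200 camera calls.

TASK

The tap's cartridge nut is loose: tighten it clockwise with the fingers until its red mark meets the yellow mark, and let go; then put the open-ended spanner on the nut and turn it home, red mark at the green mark. Use the spanner only after the hand-tightening and do not touch the nut with the fingers beyond the yellow mark. Lay the spanner back flat on the counter away from the tap, and leave the tumbler, soap bottle, lever and carton undisturbed.

Things in the scene. Friction and masses are not known exactly. Their poses are not given: they have to be found in the camera images.
- tap: Chrome basin mixer, lever off, fixed to the counter with a shallow pale green basin. Origin on the counter under the tap's upright axis; x along the spout, z up. Post 50 mm in diameter; flange 66 mm across under the nut, top at 94 mm; spout 22 mm thick, top below 84 mm, reaching 146 mm along x; basin 240 mm across, 45 mm high, centred 190 mm along x.
- yellow_mark (a point): Yellow painted mark (hand-tight) on the flange's top, 28 mm from the tap's axis, at -0.10 rad from the tap's x axis (counter-clockwise positive seen from above).
- green_mark (a point): Green painted mark (home) on the flange's top, 28 mm from the tap's axis, at -0.60 rad from the tap's x axis.
- nut: Brass hexagonal captive nut round the top of the tap, 40 mm across flats (46 mm across corners), 30 mm high, 100 to 130 mm above the counter. Origin on its axis at its underside; z up; x points through the middle of the flat with the red mark, so flats face 0, 60, 120 ... degrees from x. A white square stem 9 mm wide stands up to 18 mm above it.
- nut_mid (a point): Centre of the nut, at half its height (115 mm above the counter). Axes as the nut's.
- nut_turn (a joint): Turning angle of the nut, rad, growing as it is tightened clockwise seen from above. Its red mark points 1.15 - value rad from the tap's x axis (counter-clockwise positive): loose at 0 to 0.3 at the start, yellow mark at 1.25, green mark and hard stop (home) at 1.75. It stays where it is left; friction 0.2 N m.
- spanner: Loose open-ended aluminium spanner, blue handle, 0.25 kg, 199 mm long, 14 mm thick, lying flat. Origin under the jaw's centre (where the nut's axis goes), on the underside; z up; mouth opens to +x, handle runs to -x. Jaw 43 mm wide inside, throat 26 mm behind the origin, flared prongs reach 29 mm ahead; 75 mm wide over all; handle 24 mm wide, 57 to 170 mm behind the origin.
- spanner_jaw (a point): Centre of the spanner's jaw at half its thickness (7 mm above its underside). Axes as the spanner's.
- spanner_grip (a point): Point on the handle 80 mm behind the jaw's centre, at half thickness: a place to grip, across the 24 mm width. Axes as the spanner's.
- tumbler: Clear plastic tumbler standing upright, 70 mm across, 95 mm high; origin at its underside. To be left alone.
- soap: Blue soap bottle standing upright, 60 mm across, 150 mm high; origin at its underside. To be left alone.
- lever: The tap's chrome lever taken off and lying on the counter: a cap 46 mm across, 26 mm high with a bar reaching 100 mm along its x; origin under the cap. To be left alone.
- carton: Closed cardboard carton 90 x 60 x 35 mm; origin under its centre. To be left alone.
Things that resemble listed ones, but are neither listed nor needed, are in the scene too. There is more than one size of the spanner; the one meant has the size given above.

How it is judged (in metres and radians):
On the way, in this order (a step that is already met when the one before it is completed fails the run):
1. the nut has been turned by hand to the yellow mark (within 0.2 rad) and let go (value of joint nut_turn between 1.05 and 1.45 rad and contact force between each of the fingers, spanner and nut below 0.2 N), for 0.2 s.
2. with the spanner's jaw round it, the nut has been turned home (to within 0.1 rad of the green mark) (value of joint nut_turn above 1.65 rad and distance between spanner_jaw and nut_mid below 0.025 m), for 0.1 s.
At the end, for the whole second after the job is handed in: The nut is home, within 0.1 rad of the green mark (joint above 1.65); the spanner lies flat and still on the counter (middle of jaw and grip below 15 mm), its jaw more than 100 mm from the nut, let go; the bystanders stand where they were (value of joint nut_turn above 1.65 rad and height (world z) of each of spanner_jaw, spanner_grip below 0.015 m and horizontal distance between spanner_jaw and nut_mid above 0.1 m and linear speed of spanner below 0.02 m/s); the robot touches nothing.
It fails at once if the fingers touch the nut when it is beyond the yellow mark by more than 0.25 rad (value of joint nut_turn above 1.5 rad and contact force between the fingers and nut above 0.5 N).
It fails at once if the spanner presses on the nut before it is hand-tight (value of joint nut_turn below 1.05 rad and contact force between spanner and nut above 1 N).
It fails at once if a bystander is moved by more than 30 mm or tipped (distance of any of tumbler, soap, lever, carton from where it was at the start of the episode above 0.03 m or angle between any of tumbler, soap, lever, carton's own z axis and vertical above 0.3 rad).
It also fails if it takes over 59 s, if anything falls off the work surface, if the arm or the gripper's body presses on something with over 40 N, if the wrist force passes 120 N, or if a joint passes its speed limit or range.

## Working session

There is one attempt and no reset: what is moved stays moved. The work goes in short steps, each a Python script; the robot and the scene stay as the last script left them, time stands still between calls to the robot, and variables do not carry over. Pictures are saved under pics/ and viewed, at most 10 in all, crops included, and the job is handed in when it is done.

```bash
ls; mkdir -p pics; python3 - <<'E'
from plant import env
import cv2
for n in ("top","side"):
    c=env.read_camera(n); cv2.imwrite(f"pics/{n}0.png",c["img"]); print(n,c["intrinsics"],c["rvec"],c["tvec"])
s=env.state();print(s["time_s"],s["tcp_rot"],env.grip_point_offset,s["width"])
E
```

```text
pics
top [[431.32367296   0.         317.54499437]
 [  0.         431.32367296 202.29858992]
 [  0.           0.           1.        ]] [ 2.19699498 -2.15102721  0.07758647] [  66.44031322  456.49443326 1398.50424775]
side [[415.07364794   0.         318.91373063]
 [  0.         415.07364794 191.29147439]
 [  0.           0.           1.        ]] [ 2.32892973 -0.78186819  0.27785283] [-317.88429238  312.70361066 1364.17858375]
0.1 [ 1.46350339e-01  9.89232501e-01 -7.95570256e-04 -6.26283202e-05] 18.700000000000003 87.77665653650406
```

View pics/top0.png

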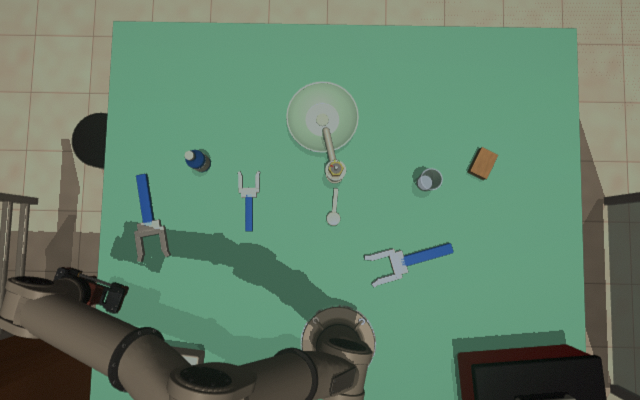

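View pics/side0.png

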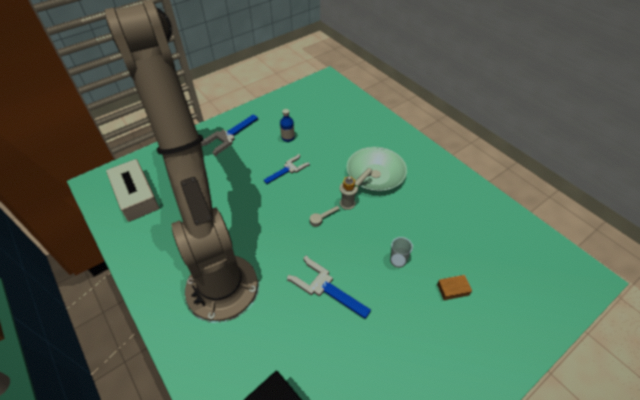

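The top view shows the tap nut at about px (336,170) and three spanners. The small one at (249,200), about 60 px or 199 mm long, is the one meant; its mouth points up the image (+x). I'll hover over the nut and look with the wrist camera.

```bash
cat > h.py <<'E'
import numpy as np, cv2
from plant import env
def ray(c,p):
    K=c["intrinsics"]; R=cv2.Rodrigues(np.array(c["rvec"],float))[0]; t=np.array(c["tvec"],float).ravel()
    x=(p[0]-K[0,2])/K[0,0]; y=(p[1]-K[1,2])/K[1,1]
    if c.get("fish"):
        r=np.hypot(x,y); d=np.array([np.sin(r)*x/r if r else 0,np.sin(r)*y/r if r else 0,np.cos(r)])
    else: d=np.array([x,y,1.])
    return -R.T@t, R.T@d
def plane(c,p,z):
    o,d=ray(c,p); return (o+d*(z-o[2])/d[2])[:2]
def proj(c,X):
    K=c["intrinsics"]; R=cv2.Rodrigues(np.array(c["rvec"],float))[0]; v=R@np.array(X,float)+np.array(c["tvec"],float).ravel()
    if c.get("fish"):
        th=np.arctan2(np.hypot(v[0],v[1]),v[2]); v=np.array([*(v[:2]/np.hypot(v[0],v[1])*th),1])
    return (K@(v/v[2]))[:2]
def cam(n):
    c=dict(env.read_camera(n)); c["fish"]=n=="wrist"; return c
def q(ty):  # tool down, tool y at angle ty
    p=(ty+np.pi/2)/2; return [float(np.cos(p)),float(np.sin(p)),0.,0.]
E
python3 - <<'E'
from h import *
c=cam("top")
nut=plane(c,(336,168),130); print("nut",nut,"spoutend",plane(c,(325,121),80))
for p in [(239,172),(259,172),(249,231),(249,192)]: print(p,plane(c,p,10))
P=[float(nut[0])-40,float(nut[1]),300.]
print(env.solve_ik(P,q(0.)))
env.movep(P,q(0.))
w=cam("wrist"); cv2.imwrite("pics/w1.png",w["img"]); s=env.state()
print(w["intrinsics"],w["rvec"],w["tvec"],s["time_s"],s["joints"],s["tool_pos"])
o,d=ray(w,(320,200)); print(o,d)
E
```

```text
nut [551.88361365  20.78991921] spoutend [710.99169421  57.16263731]
(239, 172) [551.63635578 340.15910612]
(259, 172) [552.97226564 273.40624463]
(249, 231) [356.18209831 299.97451139]
(249, 192) [485.32406446 304.45233793]
[-0.81332769  0.1252992   0.73049481  1.84522252 -0.08944131  1.20416639
 -0.05460588]
[[309.70691629   0.         321.32980038]
 [  0.         309.70691629 202.17972446]
 [  0.           0.           1.        ]] [-2.87903796e+00 -2.04615436e-03 -1.52258795e-03] [-511.64315351  -37.36842416  490.61199743] 2.7083 [-0.81421003  0.12597625  0.72933096  1.84498578 -0.08957677  1.2041187
 -0.05461164] [511.96122948  21.87787975 299.80772732]
[511.08891016  92.03392047 483.9350484 ] [-0.00307855 -0.25274763 -0.96752734]
```

View pics/w1.png

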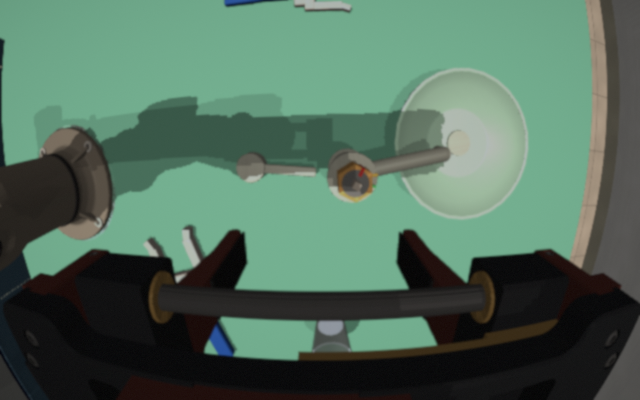

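The wrist view shows the nut at about px (357,181), with its red mark at about (362,172) and the spout toward the right. I'll enlarge it and measure the colours.

```bash
python3 - <<'E'
from h import *
w=cam("wrist"); im=w["img"]
env.__dict__
cv2.imwrite("pics/w1c.png",cv2.resize(im[140:220,300:420],None,fx=6,fy=6,interpolation=cv2.INTER_CUBIC))
E
```

```text
(no output)
```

View pics/w1c.png

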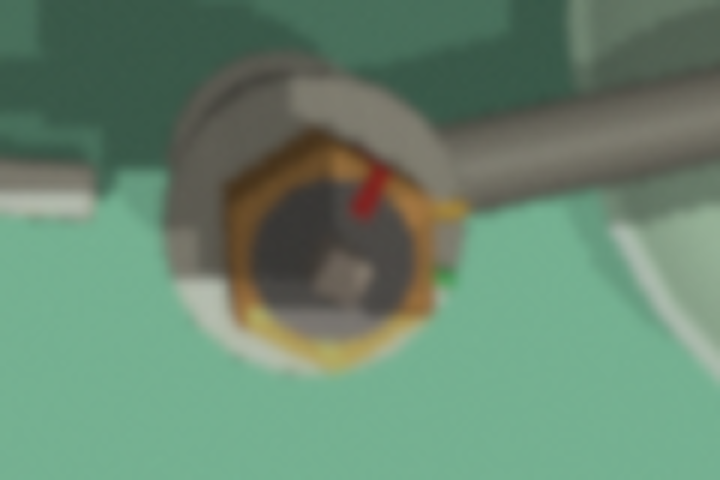

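The crop shows the nut's top disc centred at crop (333,260), the red mark from (368,215) to (382,170), yellow at (450,210) and green at (443,275).

```bash
python3 - <<'E'
from h import *
w=cam("wrist"); im=w["img"]; f=lambda p:(300+(p[0]+.5)/6-.5,140+(p[1]+.5)/6-.5)
b,g,r=[im[...,i].astype(int) for i in range(3)]
hsv=cv2.cvtColor(im,cv2.COLOR_BGR2HSV); roi=np.zeros(im.shape[:2],bool); roi[150:205,330:385]=1
br=roi&(hsv[...,0]>=9)&(hsv[...,0]<28)&(hsv[...,1]>100)
red=roi&((hsv[...,0]<5)|(hsv[...,0]>172))&(hsv[...,1]>130)
br[:,373:]=0
hull=cv2.convexHull(np.argwhere(br)[:,::-1].astype(np.float32)); print(br.sum(),red.sum())
C=plane(w,f((333,260)),130); 
rp=np.argwhere(red)[:,::-1].mean(0); print("red px",rp,plane(w,rp,130))
R=plane(w,f((374,195)),130); Y=plane(w,f((450,210)),94); G=plane(w,f((443,275)),94)
for n,p in (("R",R),("Y",Y),("G",G)): print(n,p,np.hypot(*(p-C)),np.arctan2(*(p-C)[::-1]))
print("C",C)
cs=[plane(w,f(p),130) for p in [(335,147),(432,200),(432,315),(335,370),(240,325),(232,195)]]
print(np.mean(cs,0)); print([ (np.hypot(*(p-np.mean(cs,0))),np.degrees(np.arctan2(*(p-np.mean(cs,0))[::-1]))) for p in cs])
hp=np.array([plane(w,p,130) for p in hull[:,0]]); print(cv2.minEnclosingCircle(hp.astype(np.float32)))
t=cam("top"); print("top proj of C",proj(t,[*C,130]))
# side/top cross: flange disc
E
```

```text
412 24
red px [360.95833333 171.83333333] [557.56837815  33.14345723]
R [558.70347869  32.85869973] 15.054075399322814 1.0326855802755008
Y [580.18061605  23.77912193] 29.444963763027218 0.13102622598943295
G [579.17800533   9.477272  ] 30.06621173545327 -0.3551451391594515
C [550.98804457  19.9320891 ]
[551.34657729  20.06896763]
[(np.float64(22.125520700921452), np.float64(91.23538502287134)), (np.float64(22.274312623570676), np.float64(32.35607453190206)), (np.float64(22.5697044178741), np.float64(-29.413712166947803)), (np.float64(22.34383882410328), np.float64(-88.35495249981797)), (np.float64(22.63059968154621), np.float64(-144.2524783393871)), (np.float64(23.869613833444998), np.float64(148.1416516508489))]
((550.293212890625, 23.000516891479492), 22.988792419433594)
top proj of C [336.27625699 168.29645333]
```

```bash
python3 - <<'E'
from h import *
env.movep([551.2,20,200],q(0.0))
print(env.move_linear([551.2,20,104],feed=80,until_force=8))
env.command_gripper(30,20); s=env.state(); print(s["width"],s["grasp_force"],s["contact_force"],s["tool_pos"],s["time_s"])
j=np.array(s["joints"]); e=env.solve_ik([551.2,20,104],q(-.1)); print(np.round(np.array(e)-j,3))
sg=np.sign(e[6]-j[6]); 
for k in range(1):
    j2=j.copy(); j2[6]+=sg*0.92; env.goto_joints([float(x) for x in j2])
s=env.state(); print(s["width"],s["grasp_force"],s["contact_force"],s["torque"],s["tool_pos"],s["time_s"])
env.command_gripper(88); env.sleep(.3)
env.move_linear([551.2,20,190],feed=120)
w=cam("wrist"); p=proj(w,[551.2,20,130]); print(p,env.state()["time_s"])
x,y=[int(v) for v in p]; x=max(x,60);y=max(y,40)
cv2.imwrite("pics/w2c.png",cv2.resize(w["img"][y-40:y+40,x-60:x+60],None,fx=6,fy=6,interpolation=cv2.INTER_CUBIC)); print(x-60,y-40)
np.save("w2.npy",w["img"]); 
E
```

```text
False
40.229217241828074 19.91645462338056 [ 1.41926195 -0.18765057 -0.72709006] [551.54788445  20.01671885 104.03084922] 5.525
[-0.019  0.007  0.026  0.001 -0.018  0.004 -0.083]
39.698100990344045 19.80001383461058 [-1.93005884  1.09971562  2.1503262 ] [ 0.22483448  0.69119082 -0.01993383] [550.97284393  20.23491179 103.99125302] 6.4083
[321.58767005 207.05061534] 8.5
261 167
```

View pics/w2c.png

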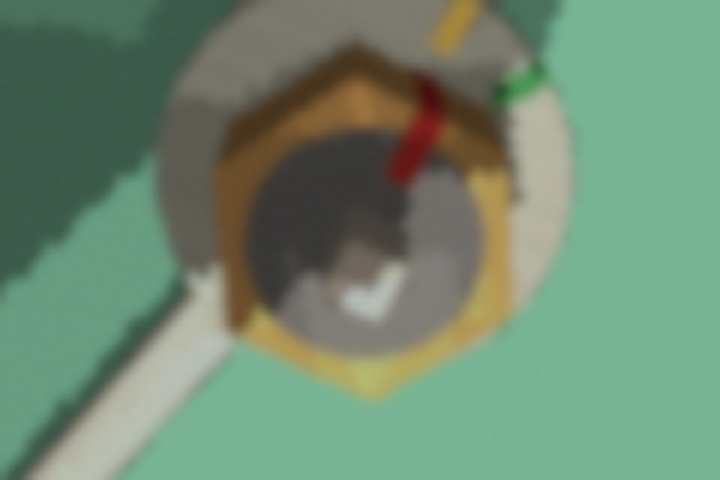

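The red mark now lines up with the yellow one: disc centre at crop (365,243), red at (415,140), yellow at (455,25), green at (522,85). I'll check the angles, then look at the spanner.

```bash
python3 - <<'E'
from h import *
w=cam("wrist"); f=lambda p:(261+(p[0]+.5)/6-.5,167+(p[1]+.5)/6-.5)
C=plane(w,f((365,243)),130); print(C)
for n,p,z in (("R",(399,180),130),("R2",(431,110),130),("Y",(455,25),94),("G",(522,85),94)):
    P=plane(w,f(p),z); print(n,P,np.hypot(*(P-C)),np.arctan2(*(P-C)[::-1]))
# spanner: camera sits +y of tool; keep tool y=0 and hover so spanner is in view
env.movep([430,240,260],q(0.))
w=cam("wrist"); s=env.state(); print(s["time_s"],s["tool_pos"]); cv2.imwrite("pics/w3.png",w["img"])
E
```

```text
[550.9892601   20.06095755]
R [560.79798841  21.76446545] 9.955555740454473 0.17195747456393792
R2 [571.04408794  24.2379108 ] 20.485191190591014 0.20534110570429212
Y [578.53581158  23.78410979] 27.79702071924727 0.1343444470090934
G [577.44424444   9.89459762] 28.341155067867923 -0.36688949310886426
9.6167 [430.83114873 238.27503639 259.54728377]
```

View pics/w3.png

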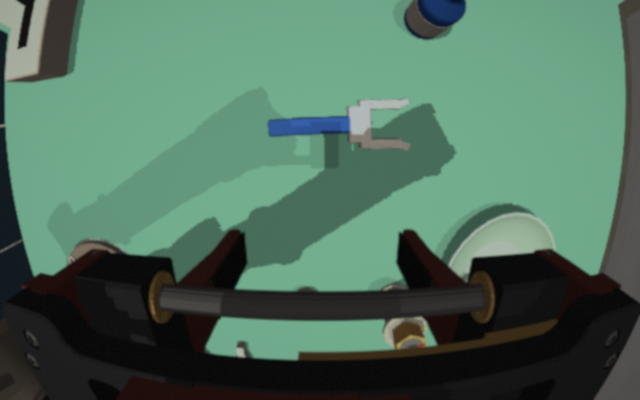

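The spanner lies with its blue handle at px (268–350,118–135) and its jaw prongs ending at (408,103) and (409,147). Measuring it on the plane of its top.

```bash
cat >> h.py <<'E'
def spanner(w,box,z=14.):
    x0,x1,y0,y1=box
    hsv=cv2.cvtColor(w["img"],cv2.COLOR_BGR2HSV); m=np.zeros(hsv.shape[:2],np.uint8)
    m[y0:y1,x0:x1]=(cv2.inRange(hsv,(105,150,40),(130,255,255)))[y0:y1,x0:x1]
    c=max(cv2.findContours(m,cv2.RETR_EXTERNAL,cv2.CHAIN_APPROX_NONE)[0],key=cv2.contourArea)[:,0]
    P=np.array([plane(w,p,z) for p in c],np.float32)
    return P,cv2.minAreaRect(P)
E
python3 - <<'E'
from h import *
w=cam("wrist"); P,r=spanner(w,(250,380,100,150)); print(r)
vx,vy,x0,y0=cv2.fitLine(P,cv2.DIST_L2,0,.01,.01).ravel(); 
if vx<0: vx,vy=-vx,-vy
a=np.arctan2(vy,vx); u=np.array([vx,vy]); t=P@u; n=P@np.array([-vy,vx]); print("ang",a,t.min(),t.max(),n.min(),n.max())
for p in [(409,101),(410,149),(372,123),(350,123)]: print(p,plane(w,p,14), plane(w,p,14)@u, plane(w,p,14)@np.array([-vy,vx]))
print(env.state()["tool_pos"])
E
```

```text
((416.12078857421875, 302.2459411621094), (116.74626159667969, 21.4687557220459), 1.5727475881576538)
ang 0.031242445 366.95557 483.74786 278.38113 299.9042
(409, 101) [553.83995409 338.91176799] 564.15639967698 321.4458845906364
(410, 149) [556.90317792 270.43008748] 565.0789415404566 252.90193495333855
(372, 123) [500.9054091  305.77685219] 510.21263843626906 289.98067371434195
(350, 123) [470.21227896 305.25760984] 479.518266271421 290.42045722234417
[430.8354044  238.24117697 259.54105495]
```

```bash
python3 - <<'E'
from h import *
a=0.025; Q=q(a-np.pi/2); G=[447.,303.]
print(np.round(env.solve_ik([*G,80.],Q),2))
env.movep([*G,80.],Q); 
print(env.move_linear([*G,2.5],feed=50,until_force=6), env.state()["tool_pos"])
env.command_gripper(15,50); s=env.state(); print(s["width"],s["grasp_force"],s["tool_pos"],s["time_s"])
env.move_linear([*G,150.],feed=150); env.sleep(.2)
w=cam("wrist"); s=env.state(); print(s["tool_pos"],s["tcp_rot"],s["contact_force"],s["torque"],s["time_s"],s["joints"])
cv2.imwrite("pics/w4.png",w["img"])
E
```

```text
[-1.22  0.49  0.66  2.02 -0.42  0.78 -1.85]
False [447.15950105 303.11924103   2.74041854]
14.93651244572651 0.0 [446.99841042 303.01110551   2.5143226 ] 13.7417
[446.78126041 302.66711957 149.41516878] [ 9.99922705e-01  1.24184455e-02 -3.26065903e-04  5.10526729e-04] [ 0.47019351  0.29984494 -0.4979749 ] [-0.00271631  0.14900623 -0.07021262] 15.125 [-1.29729174  0.38515491  0.74259115  1.96765728 -0.32662508  0.91131279
 -1.93345781]
```

View pics/w4.png

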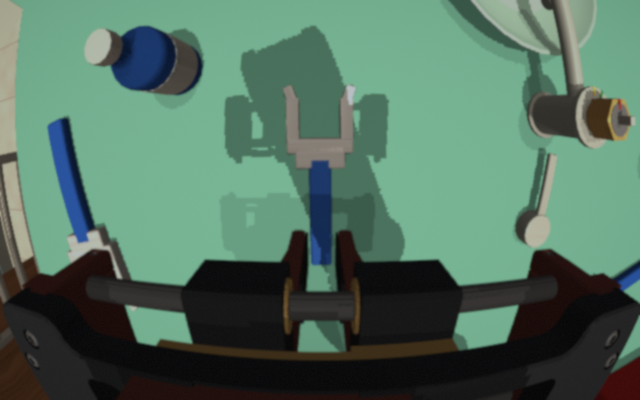

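The spanner appears still on the counter: jaw at px (320,125), handle down to (320,265). The grasp missed, so I'll measure where the spanner is now.

```bash
python3 - <<'E'
from h import *
w=cam("wrist"); s=env.state()
print("tcp px",proj(w,s["tool_pos"]),"G on counter px",proj(w,[447,303,7]), s["width"])
for z in (14.,150.):
    P,r=spanner(w,(300,345,155,270),z); print(z,r)
print([plane(w,p,14.) for p in [(290,88),(350,88),(321,137),(311,162),(331,162)]])
print([plane(w,p,155.) for p in [(290,88),(350,88),(321,137),(311,162),(331,162)]])
E
```

```text
tcp px [320.27618923 233.61462386] G on counter px [320.29406348 186.32052254] 14.923306556287745
14.0 ((413.1018981933594, 302.35400390625), (107.9433822631836, 21.504669189453125), 1.8495136499404907)
150.0 ((457.2177429199219, 303.0438232421875), (61.997161865234375, 12.351197242736816), 1.84949791431427)
[array([550.68818723, 336.28610056]), array([552.10709079, 275.26259105]), array([500.37616135, 303.52112659]), array([474.12669628, 313.27481589]), array([474.62323076, 292.51809897])]
[array([535.70917693, 322.0270378 ]), array([536.50191847, 287.93319763]), array([507.59984361, 303.72124394]), array([492.93426515, 309.17063101]), array([493.21167901, 297.57385143])]
```

```bash
python3 - <<'E'
from h import *
G=[447.,303.]
env.command_gripper(60,40); env.move_linear([*G,2.],feed=150)
tiles=[]
def shot():
    c=cam("side"); p=proj(c,[447,303,10]).astype(int); a=cv2.resize(c["img"][p[1]-40:p[1]+35,p[0]-50:p[0]+50],(400,300),interpolation=cv2.INTER_CUBIC)
    w=cam("wrist"); b=cv2.resize(w["img"][30:270,160:480],(400,300)); tiles.append(np.hstack([a,b])); return w
shot(); s=env.state(); print(s["tool_pos"],s["contact_force"],s["width"])
env.command_gripper(10,40); s=env.state(); print(s["tool_pos"],s["contact_force"],s["width"],s["grasp_force"],s["time_s"])
shot(); s=env.state(); print(s["width"],s["grasp_force"])
cv2.imwrite("pics/m1.png",np.vstack(tiles))
E
```

```text
[447.58187655 303.46704179   2.87201315] [-0.30546207 -0.57422685  0.35925748] 60.092517457304986
[446.99372405 303.00987959   1.98396282] [0.41370052 0.58935115 0.40757198] 10.041867282976032 0.0 18.1583
10.045711101071939 0.0
```

View pics/m1.png

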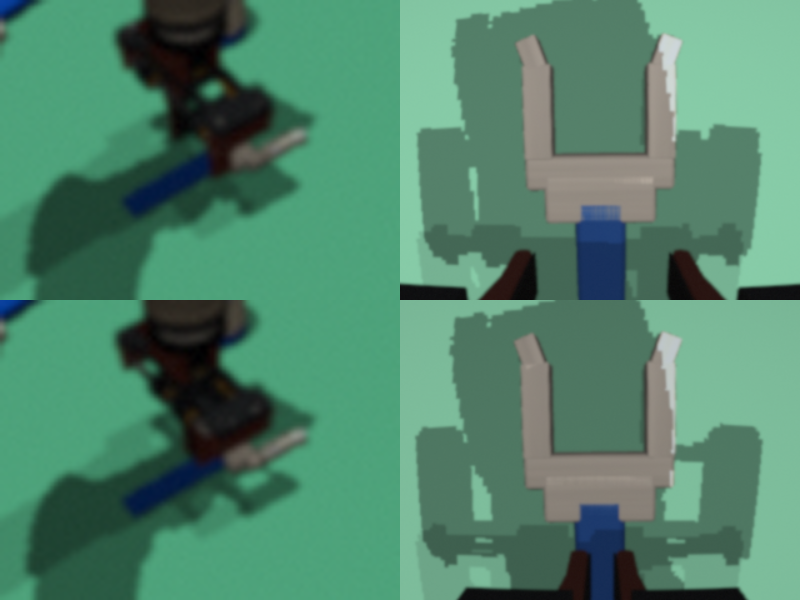

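The fingers close to 10 mm above the handle: the tips sit higher than the reported TCP. I'll open and probe downward with a force stop.

```bash
python3 - <<'E'
from h import *
G=[447.,303.]
env.command_gripper(45,40)
r=env.move_linear([*G,-14.],feed=20,until_force=5); s=env.state(); z=s["tool_pos"][2]; print(r,s["tool_pos"],s["contact_force"],s["time_s"])
z=z+(2 if r else 0); env.move_linear([*G,z],feed=20)
env.command_gripper(10,45); s=env.state(); print(s["tool_pos"],s["contact_force"],s["width"],s["grasp_force"],s["time_s"])
E
```

```text
False [447.11018129 302.99733771 -13.94099393] [-0.03684038  0.76783953 -0.97324592] 19.925
[446.95749944 303.15811725 -13.93869006] [-0.25652613  0.63784244  0.56229843] 23.524537425137783 44.96948540210724 20.65
```

The handle is now held (23.5 mm, 45 N). Lifting and moving to the approach pose in front of the nut.

```bash
python3 - <<'E'
from h import *
G=[447.,303.]; N=np.array([551.1,20.]); th=0.66; u=np.array([np.cos(th),np.sin(th)])
A=[float(x) for x in N-142*u]; Q=q(th-np.pi/2)
env.move_linear([*G,180.],feed=200)
print(env.state()["width"],np.round(env.solve_ik([*A,180.],Q),2))
env.movep([*A,180.],Q)
env.move_linear([*A,94.],feed=120); env.sleep(.3)
w=cam("wrist"); s=env.state(); print(s["tool_pos"],s["width"],s["contact_force"],s["time_s"],np.round(s["joints"],2))
print(proj(w,[*N,130]),proj(w,[*(N-62*u),122]))
cv2.imwrite("pics/w5.png",cv2.resize(w["img"][60:260,190:457],(800,600),interpolation=cv2.INTER_CUBIC))
E
```

```text
23.239945985056032 [-0.88  0.16  1.    2.15 -0.17  0.91 -0.69]
[439.13505409 -66.91423491  94.2968247 ] 23.54640501069708 [-0.18397317 -0.14717767 -2.33463551] 24.3667 [-0.71  0.34  0.87  2.23 -0.4   0.73 -0.48]
[320.78208278 -18.46748171] [320.82807279 101.46022875]
```

View pics/w5.png

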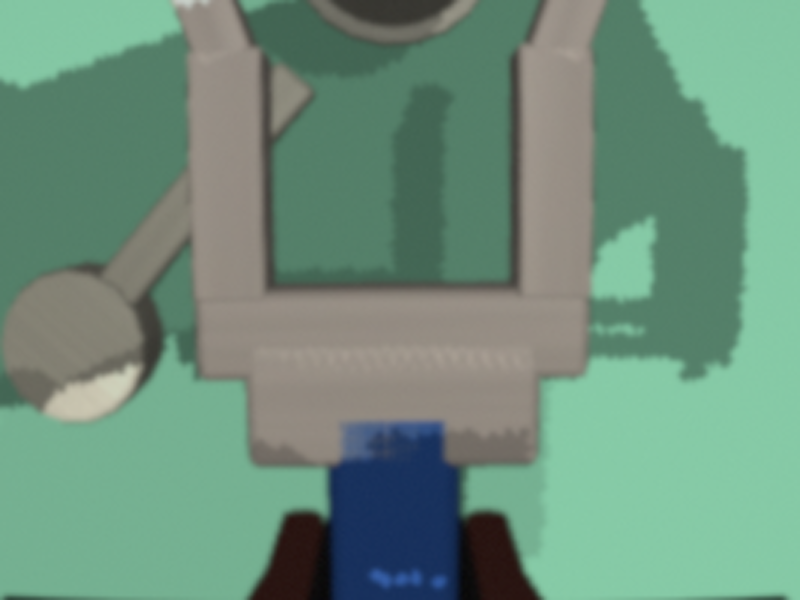

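The jaw is held straight and level: inner faces at crop x 270 and 517, throat edge at y≈285. I'll get the jaw centre from these, slide on with a force stop, then turn along the arc.

```bash
python3 - <<'E'
from h import *
w=cam("wrist"); s=env.state(); tp=np.array(s["tool_pos"][:2]); th=0.66; u=np.array([np.cos(th),np.sin(th)]); n=np.array([-u[1],u[0]])
f=lambda p:(190+(p[0]+.5)/3-.5,60+(p[1]+.5)/3-.5)
for p in [(270,170),(517,170),(268,62),(520,62),(393,287)]:
    d=plane(w,f(p),122)-tp; print(p,d@u,d@n)
# lateral of world calibration: flange centre check impossible here
x=s["tcp_rot"]; print(2*np.arctan2(x[1],x[0]),tp)
E
```

```text
(270, 170) 72.4216269650673 20.706780793350433
(517, 170) 72.39041989371619 -20.61001020370396
(268, 62) 90.8562160194395 20.944486039871528
(520, 62) 90.8303324591941 -21.035854118008647
(393, 287) 52.375404320336656 0.1446423592580075
0.6601407630058497 [439.10662966 -66.92735485]
```

```bash
python3 - <<'E'
from h import *
N=np.array([551.1,20.]); L=79.
def pose(th): return [float(v) for v in N-L*np.array([np.cos(th),np.sin(th)])]+[94.], q(th-np.pi/2)
p,Q=pose(.66)
r=env.move_linear(p,feed=60,until_force=12); s=env.state(); print(r,s["tool_pos"],p,s["contact_force"],s["width"],s["time_s"])
if not r:
    f0=np.array(s["contact_force"])
    for th in np.arange(.58,-.07,-.08):
        p,Q=pose(th); r=env.move_linear(p,feed=40,rotation=Q,until_force=18); s=env.state()
        f=np.array(s["contact_force"])-f0; print(round(th,2),r,np.round(f,1),round(s["torque"][2],2),np.round(s["tool_pos"],1),round(s["time_s"],1))
        if r or np.hypot(f[0],f[1])>20: break
w=cam("wrist"); np.save("w6.npy",w["img"]); print(proj(w,[*N,130]),s["width"])
cv2.imwrite("pics/w6.png",cv2.resize(w["img"][0:200,190:457],(800,600),interpolation=cv2.INTER_CUBIC))
E
```

```text
False [488.28611432 -28.79538837  93.95544131] [488.6906137117082, -28.436231305901273, 94.0] [-0.82365297  0.16486473 -3.57425665] 23.726615457106423 25.6167
0.58 False [ 0.6 -0.3  0.8] 0.04 [484.9 -23.5  94. ] 25.9
0.5 False [ 0.8 -0.6  0.7] -0.12 [481.8 -18.1  94.1] 26.2
0.42 False [-0.2 -0.5  0.7] -0.03 [479.  -12.5  94. ] 26.5
0.34 False [-0.2 -1.   2.3] -0.04 [476.7  -6.5  94. ] 26.9
0.26 False [0.3 0.3 1.4] -0.06 [474.8  -0.5  94. ] 27.2
0.18 False [-0.5  0.1  0.9] -0.0 [473.4   5.7  94. ] 27.5
0.1 False [0.3 0.2 0.8] -0.01 [472.6  12.   94. ] 27.8
0.02 False [ 0.2 -0.4  1.2] 0.02 [472.3  18.3  94. ] 28.1
-0.06 False [ 2.2 -0.8  1.5] 0.16 [472.7  24.3  94.1] 28.4
[319.41492754 103.41407094] 23.32067740091902
```

```bash
python3 - <<'E'
from h import *
N=np.array([551.1,20.]); L=79.
def pose(th): return [float(v) for v in N-L*np.array([np.cos(th),np.sin(th)])]+[94.], q(th-np.pi/2)
for th in (-.1,-.14,-.18,-.22):
    p,Q=pose(th); r=env.move_linear(p,feed=30,rotation=Q,until_force=12); env.sleep(.15); s=env.state()
    print(round(th,2),r,np.round(s["contact_force"],1),np.round(s["torque"],2),np.round(s["tool_pos"],1),round(s["time_s"],1))
    if r or np.hypot(*s["contact_force"][:2])>14: break
w=cam("wrist"); C=proj(w,[*N,130]); print(C,s["width"],2*np.arctan2(s["tcp_rot"][1],s["tcp_rot"][0]))
cv2.imwrite("pics/w7.png",cv2.resize(w["img"][40:190,220:420],(800,600),interpolation=cv2.INTER_CUBIC))
E
```

```text
-0.1 False [ 2.9 -4.2 -3.5] [-1.04 -0.42  0.41] [473.4  26.9  94.3] 28.9
-0.14 False [ 4.1 -7.2 -4.3] [-1.6  -0.52  0.71] [474.1  29.1  94.5] 29.3
-0.18 False [ 4.7 -8.9 -4.3] [-2.08 -0.67  0.87] [475.   31.5  94.6] 29.7
-0.22 False [  5.  -12.1  -4.1] [-2.73 -0.82  1.06] [475.9  33.6  94.7] 30.1
[313.59115601 107.80939167] 23.393348887139034 -0.2183303201844802
```

View pics/w7.png

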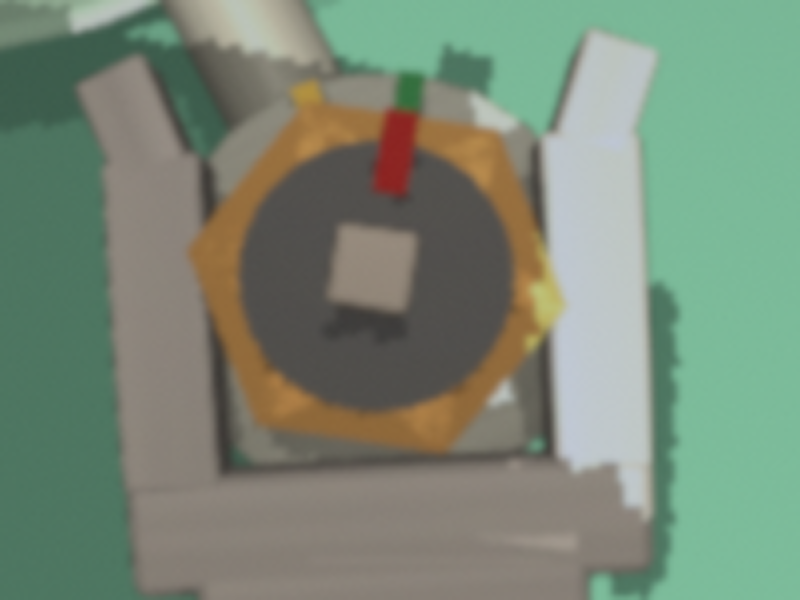

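The nut is home: red at crop (395,150) touches green at (408,92), and the jaw is round the nut. I'll relieve the load, lift the spanner off, and lay it back where it was.

```bash
python3 - <<'E'
from h import *
N=np.array([551.1,20.]); L=79.
def pose(th): return [float(v) for v in N-L*np.array([np.cos(th),np.sin(th)])]+[94.], q(th-np.pi/2)
for th in (-.1,0.,.1):
    p,Q=pose(th); env.move_linear(p,feed=40,rotation=Q)
env.sleep(.2); s=env.state(); print(np.round(s["contact_force"],1),s["width"])
r=env.move_linear([p[0],p[1],195.],feed=80,until_force=12); s=env.state(); print(r,s["tool_pos"],s["contact_force"],s["width"],s["time_s"])
if not r:
    w=cam("wrist"); hsv=cv2.cvtColor(w["img"],cv2.COLOR_BGR2HSV); C=proj(w,[*N,130]); print(C)
    x,y=C.astype(int); m=cv2.inRange(hsv,(0,140,60),(4,255,255))|cv2.inRange(hsv,(173,140,60),(179,255,255)); m2=np.zeros_like(m)
    m2[max(0,y-30):y+30,x-30:x+30]=m[max(0,y-30):y+30,x-30:x+30]
    R=np.argwhere(m2)[:,::-1]; 
    if len(R): R=plane(w,R.mean(0),130); print("red",R,np.arctan2(*(R-N)[::-1]))
    G=[447.,303.]; env.movep([*G,150.],q(.025-np.pi/2))
    env.move_linear([*G,10.],feed=150); r=env.move_linear([*G,-13.7],feed=30,until_force=6); s=env.state(); print(r,s["tool_pos"],s["contact_force"],s["width"],s["time_s"])
E
```

```text
[ 6.6 -1.2 -5. ] 23.402868650910328
False [472.11598898  12.16223254 194.60666186] [-0.5773952 -0.08591   -3.5034948] 23.277924877279023 32.825
[320.62133541 109.3948917 ]
red [565.29092944  16.98019924] -0.2096704573365726
False [447.17839026 302.98177725 -13.60353461] [-0.09144694  1.44081862  0.20013057] 9.932289454286014 36.0333
```

The gripper reads 9.9 mm: the spanner slipped out in transit. I'll find its blue handle in the top and side views using masks.

```bash
python3 - <<'E'
from h import *
for nme in ("top","side"):
    c=cam(nme); hsv=cv2.cvtColor(c["img"],cv2.COLOR_BGR2HSV); m=cv2.inRange(hsv,(105,150,40),(130,255,255))
    for k in cv2.findContours(m,cv2.RETR_EXTERNAL,cv2.CHAIN_APPROX_NONE)[0]:
        if cv2.contourArea(k)<12: continue
        P=np.array([plane(c,p,14) for p in k[:,0]],np.float32); r=cv2.minAreaRect(P); print(nme,np.round(r[0]),np.round(r[1]),round(r[2]),"px",cv2.boundingRect(k))
    o=cv2.imread(f"pics/{nme}0.png"); d=(cv2.absdiff(o,c["img"]).max(2)>40).astype(np.uint8)
    n,_,st,ce=cv2.connectedComponentsWithStats(d)
    print([(st[i].tolist(),np.round(plane(c,ce[i],10)).tolist()) for i in range(1,n) if st[i][4]>15])
s=env.state(); print(s["width"],s["contact_force"])
E
```

```text
top [ 294. -287.] [ 32. 160.] 17 px (404, 244, 49, 22)
top [401. 282.] [22. 52.] 71 px (250, 211, 11, 15)
top [458. 270.] [11. 30.] 81 px (257, 196, 5, 10)
top [459. 651.] [159.  34.] 12 px (136, 174, 17, 48)
top [591. 486.] [49. 57.] 54 px (186, 150, 18, 18)
[([141, 166, 186, 234, 15840], [119.0, 368.0]), ([110, 221, 59, 52, 1897], [300.0, 656.0]), ([166, 229, 24, 28, 419], [319.0, 540.0]), ([250, 243, 33, 22, 201], [288.0, 244.0]), ([1, 267, 143, 133, 7610], [55.0, 839.0]), ([294, 270, 33, 26, 144], [200.0, 103.0]), ([259, 286, 20, 13, 54], [155.0, 224.0]), ([2, 301, 10, 19, 73], [70.0, 1085.0]), ([308, 327, 5, 12, 23], [36.0, 94.0]), ([330, 347, 29, 47, 373], [-101.0, -28.0]), ([181, 354, 17, 11, 119], [-58.0, 475.0]), ([368, 354, 6, 14, 29], [-49.0, -107.0]), ([166, 378, 29, 22, 208], [-164.0, 494.0]), ([362, 385, 3, 15, 30], [-150.0, -82.0]), ([329, 391, 8, 5, 26], [-155.0, 18.0])]
side [ 288. -283.] [ 33. 167.] 17 px (323, 283, 47, 35)
side [423. 271.] [ 28. 110.] 72 px (270, 172, 27, 11)
side [634. 531.] [63. 18.] 56 px (288, 118, 5, 10)
side [457. 649.] [155.  37.] 12 px (228
[... 618 characters left out ...]
00], [164.0, 1007.0]), ([189, 105, 8, 12, 49], [323.0, 886.0]), ([194, 119, 8, 13, 66], [296.0, 776.0]), ([150, 120, 9, 5, 22], [147.0, 918.0]), ([203, 127, 26, 28, 424], [315.0, 640.0]), ([156, 138, 46, 80, 878], [126.0, 638.0]), ([216, 146, 31, 28, 463], [303.0, 491.0]), ([204, 154, 9, 52, 138], [187.0, 462.0]), ([223, 179, 10, 15, 100], [223.0, 369.0]), ([181, 182, 6, 18, 33], [78.0, 457.0]), ([255, 189, 6, 22, 101], [283.0, 239.0]), ([228, 212, 3, 15, 30], [147.0, 214.0]), ([188, 215, 27, 23, 146], [54.0, 234.0]), ([193, 217, 14, 9, 80], [60.0, 281.0]), ([254, 223, 7, 31, 102], [192.0, 97.0]), ([185, 264, 6, 11, 26], [-64.0, 122.0])]
9.90257703315404 [-0.99467752 -0.44092946 -0.68930559]
```

```bash
python3 - <<'E'
from h import *
s=env.state(); env.move_linear([447,303,60.],feed=150)
env.movep([470,100,200.],q(-np.pi/2)); env.sleep(.2)
w=cam("wrist"); print(env.state()["time_s"])
hsv=cv2.cvtColor(w["img"],cv2.COLOR_BGR2HSV); np.save("w8.npy",w["img"])
N=np.array([551.1,20.]); x,y=proj(w,[*N,115]).astype(int); print(x,y)
def blob(lo,hi,z,h=40):
    m=np.zeros(hsv.shape[:2],np.uint8); sl=(slice(max(0,y-h),y+h),slice(max(0,x-h),x+h)); m[sl]=cv2.inRange(hsv,lo,hi)[sl]
    for k in cv2.findContours(m,cv2.RETR_EXTERNAL,cv2.CHAIN_APPROX_NONE)[0]:
        if cv2.contourArea(k)<3: continue
        p=k[:,0].mean(0); P=plane(w,p,z); print(lo,len(k),np.round(p,1),np.round(P-N,1),"r",round(np.hypot(*(P-N)),1),"ang",round(np.arctan2(*(P-N)[::-1]),3), cv2.contourArea(k))
blob((0,140,60),(5,255,255),130); blob((172,140,60),(179,255,255),130)
blob((20,130,90),(32,255,255),94); blob((45,150,40),(70,255,255),94)
# dark top disc
m=np.zeros(hsv.shape[:2],np.uint8); m[y-40:y+40,x-40:x+40]=cv2.inRange(hsv,(5,100,60),(30,255,255))[y-40:y+40,x-40:x+40]
k=max(cv2.findContours(m,cv2.RETR_CCOMP,cv2.CHAIN_APPROX_NONE)[0],key=cv2.contourArea); P=np.array([plane(w,p,130) for p in k[:,0]]); print("brass bbox",P.min(0)-N,P.max(0)-N)
mb=cv2.inRange(hsv,(105,150,40),(130,255,255))
for k in cv2.findContours(mb,cv2.RETR_EXTERNAL,cv2.CHAIN_APPROX_NONE)[0]:
    if cv2.contourArea(k)>60:
        P=np.array([plane(w,p,14) for p in k[:,0]],np.float32); print(cv2.boundingRect(k),cv2.minAreaRect(P))
print(env.state()["width"])
cv2.imwrite("pics/w8.png",w["img"])
E
```

```text
38.0
412 110
(0, 140, 60) 21 [422.   93.7] [14.4 -3.3] r 14.8 ang -0.225 24.5
(20, 130, 90) 19 [415.3 132.4] [-19.7  -9.3] r 21.8 ang -2.7 5.5
(20, 130, 90) 69 [399.6  94.1] [16.2  7. ] r 17.7 ang 0.409 54.5
brass bbox [-20.72018815 -20.2463094 ] [25.64340434 26.85937763]
(180, 171, 29, 78) ((427.397216796875, 270.1331787109375), (23.181697845458984, 108.73579406738281), 72.39323425292969)
(8, 150, 33, 90) ((454.0573425292969, 643.513427734375), (169.44149780273438, 48.671302795410156), 11.939838409423828)
(83, 95, 10, 34) ((576.830322265625, 439.41632080078125), (19.153974533081055, 49.05341720581055), 84.76274108886719)
(21, 93, 41, 42) ((590.4825439453125, 562.0377197265625), (121.29399871826172, 68.40225219726562), 83.60099792480469)
10.009784582393653
```

The spanner now lies flat with its handle centre at (427,270), at -0.31 rad and more than 200 mm from the nut. The nut may have been dragged back slightly, so I'll measure it from straight above.

```bash
python3 - <<'E'
from h import *
N=np.array([551.1,20.])
env.movep([485,22,175.],q(-np.pi/2)); env.sleep(.15)
w=cam("wrist"); print(env.state()["time_s"],ray(w,(320,200))[0])
hsv=cv2.cvtColor(w["img"],cv2.COLOR_BGR2HSV); im=w["img"].astype(int); cv2.imwrite("pics/w9.png",w["img"])
x,y=proj(w,[*N,115]).astype(int); h=50; sl=(slice(max(0,y-h),y+h),slice(x-h,x+h))
red=np.zeros(hsv.shape[:2],np.uint8); red[sl]=(cv2.inRange(hsv,(0,150,60),(5,255,255))|cv2.inRange(hsv,(172,150,60),(179,255,255)))[sl]
br=np.zeros_like(red); br[sl]=cv2.inRange(hsv,(7,110,50),(30,255,255))[sl]
k=max(cv2.findContours(br|red,cv2.RETR_EXTERNAL,cv2.CHAIN_APPROX_NONE)[0],key=cv2.contourArea)
H=np.array([plane(w,p,130) for p in k[:,0]],np.float32); hull=cv2.convexHull(H)[:,0]
print("hull bbox",hull.min(0),hull.max(0),cv2.minEnclosingCircle(hull))
c=np.array([cv2.moments(hull)[a] for a in ("m10","m01")])/cv2.moments(hull)["m00"]; print("centroid",c)
f=lambda a:max((hull-c)@np.array([np.cos(a),np.sin(a)]))
A=np.linspace(-np.pi,np.pi,721)[:-1]; S=np.array([f(a) for a in A]); ph=np.angle((S*np.exp(6j*A)).sum())/6; print("corner angle mod 60:",ph,"-> nut angle", [round(ph+np.pi/6+k*np.pi/3,3) for k in (-2,-1,0)])
R=np.array([plane(w,p[::-1],130) for p in np.argwhere(red)]); r=np.hypot(*(R-c).T); print("red",len(R),r.min(),r.max(),np.arctan2(*(R.mean(0)-c)[::-1]),np.arctan2(*(R.mean(0)-N)[::-1]))
v=R-R.mean(0); vv=np.linalg.svd(v)[2][0]; print("red strip dir",np.arctan2(vv[1],vv[0]))
# ring on flange at r=28
for a in np.arange(-.9,.5,.06):
    p=proj(w,[N[0]+28*np.cos(a),N[1]+28*np.sin(a),94]).round().astype(int); print(round(a,2),hsv[p[1],p[0]].tolist(),end=" ")
E
```

```text
38.625 [555.08233104  22.79702487 359.17947127]
hull bbox [530.1147     -0.5864619] [579.12384  41.35517] ((554.4024658203125, 19.794435501098633), 25.311954498291016)
centroid [552.5969446   20.53324137]
corner angle mod 60: 0.3238649022329369 -> nut angle [np.float64(-1.247), np.float64(-0.2), np.float64(0.847)]
red 59 8.898325297296957 18.25439627632459 -0.2782454011288105 -0.2159158739926459
red strip dir 2.9363659236338684
-0.9 [64, 10, 186] -0.84 [69, 10, 185] -0.78 [68, 11, 186] -0.72 [51, 10, 178] -0.66 [43, 14, 160] -0.6 [24, 27, 131] -0.54 [26, 27, 130] -0.48 [32, 27, 124] -0.42 [60, 78, 105] -0.36 [65, 130, 102] -0.3 [54, 57, 116] -0.24 [36, 31, 125] -0.18 [26, 27, 131] -0.12 [26, 27, 132] -0.06 [26, 27, 131] -0.0 [28, 27, 131] 0.06 [23, 60, 137] 0.12 [21, 151, 162] 0.18 [21, 149, 163] 0.24 [22, 71, 141] 0.3 [26, 27, 131] 0.36 [26, 27, 130] 0.42 [26, 28, 129] 0.48 [26, 28, 129]
```

Green reads -0.36 and red -0.205, so the nut was dragged back about 0.15 rad to roughly 1.6, just short of the end condition. I'll regrip the spanner harder and turn the nut home again, using the flat pair on the spanner's side.

```bash
python3 - <<'E'
from h import *
N=np.array([551.1,20.]); a=-.307; ua=np.array([np.cos(a),np.sin(a)])
G=[float(v) for v in np.array([427.4,270.1])+33.5*ua]; Q=q(a+np.pi/2)
th=-.745; u=np.array([np.cos(th),np.sin(th)]); A=[float(v) for v in N-140*u]
print(np.round(env.solve_ik([*G,60.],Q),2))
env.movep([*G,60.],Q); env.command_gripper(45,60)
env.move_linear([*G,-14.],feed=70,until_force=10); env.command_gripper(10,60)
s=env.state(); print(s["width"],s["grasp_force"],s["tool_pos"],s["time_s"])
assert s["width"]>20
env.move_linear([*G,94.],feed=120)
env.move_linear([*A,94.],feed=130,rotation=q(th+np.pi/2)); env.sleep(.1)
s=env.state(); print(s["width"],s["tool_pos"],s["contact_force"],s["time_s"],np.round(s["joints"],2))
# verify blue handle / spanner in side view
c=cam("side"); hsv=cv2.cvtColor(c["img"],cv2.COLOR_BGR2HSV); m=cv2.inRange(hsv,(105,150,40),(130,255,255))
for k in cv2.findContours(m,cv2.RETR_EXTERNAL,cv2.CHAIN_APPROX_NONE)[0]:
    if cv2.contourArea(k)>12: print(cv2.boundingRect(k),cv2.minAreaRect(np.array([plane(c,p,115) for p in k[:,0]],np.float32)))
E
```

```text
[-0.85  0.43  0.27  2.04 -0.18  0.69  0.8 ]
22.983214927383212 59.997902512550354 [459.65064333 260.49752519 -13.70472433] 42.8583
22.783468587293076 [448.33872098 115.8117633   93.98392138] [-0.00690332  0.62497098 -2.46412616] 45.275 [-0.76  0.29  0.44  2.17 -0.19  0.71  0.64]
(323, 283, 47, 35) ((254.13739013671875, -318.82666015625), (30.401748657226562, 153.1005401611328), 17.01373291015625)
(286, 177, 12, 5) ((397.5171813964844, 164.27566528320312), (19.66588020324707, 40.58246612548828), 52.66364669799805)
(281, 116, 12, 13) ((561.5234985351562, 439.7600402832031), (76.85188293457031, 45.56920623779297), 56.42644500732422)
(228, 115, 29, 20) ((408.4325256347656, 536.668701171875), (142.1483154296875, 34.04034423828125), 12.109306335449219)
```

```bash
python3 - <<'E'
from h import *
N=np.array([551.1,20.]); L=79.
def pose(th): return [float(v) for v in N-L*np.array([np.cos(th),np.sin(th)])]+[94.], q(th+np.pi/2)
p,Q=pose(-.745); r=env.move_linear(p,feed=80,until_force=15); s=env.state(); print(r,np.round(s["tool_pos"],1),np.round(p,1),s["contact_force"],s["time_s"])
if not r:
    f0=np.array(s["contact_force"]); 
    def res(th): 
        f=np.array(env.state()["contact_force"])-f0; return float(f[0]*np.sin(th)-f[1]*np.cos(th))
    for th in (-.9,-1.02,-1.08,-1.14,-1.2):
        p,Q=pose(th); env.move_linear(p,feed=40,rotation=Q); x=res(th); print(th,round(x,1),end="; ")
        if x>6: break
    env.sleep(.12); print("hold",res(th),env.state()["time_s"],env.state()["width"])
    while th<-1.0:
        th+=.03; p,Q=pose(th); env.move_linear(p,feed=40,rotation=Q); x=res(th); print(round(th,2),round(x,1),end="; ")
        if x<2: break
    r=env.move_linear([p[0],p[1],155.],feed=100,until_force=15); s=env.state(); print("lift",r,s["width"],s["tool_pos"],s["time_s"])
    w=cam("side"); np.save("side_after.npy",w["img"])
E
```

```text
False [492.6  73.9  93.8] [493.   73.6  94. ] [ 0.00432247  0.2807235  -3.60694661] 46.2333
-0.9 -0.6; -1.02 -1.9; -1.08 -1.8; -1.14 1.7; -1.2 5.2; hold 4.415750673117104 47.9917 23.018952115673503
-1.17 3.2; -1.14 0.1; lift True 22.735287271564562 [517.09285166  88.83376454 132.94180222] 48.9417
```

```bash
python3 - <<'E'
from h import *
s=env.state(); print(s["contact_force"],s["width"],s["tool_pos"])
x,y,_=s["tool_pos"]; env.move_linear([x,y,150.],feed=100)
P=[475.,222.]
env.move_linear([*P,100.],feed=150); print(env.state()["width"],env.state()["time_s"])
env.move_linear([*P,0.],feed=120)
r=env.move_linear([*P,-13.6],feed=40,until_force=8); s=env.state(); print(r,s["width"],s["tool_pos"],s["time_s"])
env.command_gripper(45); print(env.state()["time_s"])
E
```

```text
[-1.14549294  5.91387053  1.95424269] 22.885395799630718 [516.65779945  89.19721092 131.8526424 ]
22.669968991305623 50.4667
True 23.32883029477057 [475.27715445 222.55121549 -13.4595739 ] 51.825
52.375
```

```bash
python3 - <<'E'
from h import *
env.move_linear([475,222,110.],feed=150); s=env.state(); print(s["time_s"],s["contact_force"],s["width"])
w=cam("wrist"); hsv=cv2.cvtColor(w["img"],cv2.COLOR_BGR2HSV); cv2.imwrite("pics/w10.png",w["img"])
mb=cv2.inRange(hsv,(105,150,40),(130,255,255))
for k in cv2.findContours(mb,cv2.RETR_EXTERNAL,cv2.CHAIN_APPROX_NONE)[0]:
    if cv2.contourArea(k)>100: print(cv2.boundingRect(k),cv2.minAreaRect(np.array([plane(w,p,14) for p in k[:,0]],np.float32)))
for n in ("wrist","side","top"):
    c=w if n=="wrist" else cam(n); h=cv2.cvtColor(c["img"],cv2.COLOR_BGR2HSV); x,y=proj(c,[551.1,20,130]).round().astype(int); print(n,x,y)
    m=cv2.inRange(h,(0,130,60),(5,255,255))|cv2.inRange(h,(172,130,60),(179,255,255))
    R=[p[::-1] for p in np.argwhere(m) if np.hypot(p[1]-x,p[0]-y)<25]
    if R: P=plane(c,np.mean(R,0),130)-[551.1,20]; print(len(R),P,np.arctan2(P[1],P[0]))
E
```

```text
53.3417 [0.48094953 0.3008437  0.25752824] 44.68475560860678
(311, 108, 26, 120) ((464.0572814941406, 245.4914093017578), (22.555177688598633, 111.36685180664062), 24.73051643371582)
(488, 12, 28, 46) ((564.0330810546875, 445.1715087890625), (18.945669174194336, 51.01716613769531), 53.52363586425781)
(525, 0, 71, 48) ((640.1904296875, 526.3403930664062), (127.15629577636719, 56.552581787109375), 41.92307662963867)
wrist 307 445
side 349 181
top 336 168
2 [14.70552924 -2.00839642] -0.13573446338632675
```

```bash
python3 -c "
from plant import env
print(env.close_job())"
```

```text
the job is handed in; nothing more can be done
None
```

I handed the job in at about 54 s. The nut was hand-tightened to the yellow mark and spannered home to its stop; the first spanner withdrawal dragged it back about 0.15 rad, so I turned it home again, which I confirmed by force at the stop but not by camera. The spanner also slipped from the grip once in transit, and now lies flat on the counter about 130 mm from the nut.

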